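# Stand the photo-strip frame on its spring leg

### The job

The narrow photo frame lies on its face on the hallway shelf. Swing out the spring-loaded leg on its back until it snaps past centre and locks fully open, then tip the frame up on its foot end and ease it back so that it stands on the shelf leaning on the leg. Handle it gently, it has a glass front: never drop it or let it fall over; and leave the vase, cup, key, bottle opener and tray where they are.

Things in the scene. Friction and masses are not known exactly. Their poses are not given: they have to be found in the camera images.
- frame_mid (a point): Loose wooden photo frame with glass front, 190 mm tall, 62 wide, 16 thick, about 0.45 kg. Point: its centre (8 mm up while lying on its face). +x runs along its length to the foot end (lower edge, 95 mm off), -x to the head end (95 mm), y across, +z out of its back (up while it lies). Standing as wanted, -x points up, leaning about 20 degrees back, +z points backwards and slightly down.
- leg_hinge (a point): Hinge axis of the leg (runs along the frame's y), on the back of the frame: 30 mm from the frame's centre towards the head end, 65 mm from the head edge, 6 mm above the back surface. A small sprung strut (14 mm wide, 12 high) lies on the centre line from the hinge 30 mm towards the head. Axes as the frame's.
- leg_foot (a point): Centre of the leg's rounded rubber end (radius 6 mm), 119 mm from the hinge. The leg is a dark steel bar 16 mm wide, 12 thick, 125 long from the hinge, on the frame's centre line; folded, it lies flat on the frame's back and ends level with the foot edge. +x along the leg from hinge to end, y along the hinge.
- leg (a joint): Leg angle, rad: 0 folded flat on the back; grows as the free end swings up off the back; 0.75 against its stop, fully open and locked. An over-centre spring turns it back to 0 below 0.36 and snaps it on to the stop above (about 0.11 N m at either end; 1 to 1.5 N at the free end lifts it). The standing frame's weight presses it on its stop.
- vase_mid (a point): Green glass bud vase, 140 mm tall, 68 mm across, standing loose on the tray; the point is its centre, half-way up.
- cup_mid (a point): Orange silicone cup, 85 mm tall, 76 mm across, standing loose on the shelf; the point is its centre, half-way up.
- key_mid (a point): White plastic mailbox key, 55 mm long, 6 mm thick, lying loose; the point is its middle.
- opener_mid (a point): Steel bottle opener, about 135 mm long, 40 mm wide, 6 mm thick, lying loose; the point is near its middle.
- tray_top (a point): Round wooden turntable tray, 240 mm across, 24 mm high, fixed; the point is the centre of its top.
- frame: The same frame; this point is the centre of its glass face, axes as frame_mid.
- table: The birch plywood shelf; its top is at height 0.
Mind the look-alikes: they are no part of the job. Of the things that look like the frame, the larger one is meant.

How it is judged:
On the way, in this order (a step that is already met when the one before it is completed fails the run):
1. the leg is swung past centre and stands locked at its stop (value of joint leg above 0.69 rad), for 0.2 s.
2. the frame is tipped up on its foot end (angle between frame_mid's own x axis and vertical above 2.6 rad), for 0.1 s.
At the end, for the whole second after the job is handed in: The leg is open to more than 0.69 rad, its end rests on the shelf (its centre under 12 mm high), the frame stands on its foot end on the shelf leaning back 8 to 31 degrees towards the leg, released and at rest; vase, cup, key and opener are within 30 mm of where they were (value of joint leg above 0.69 rad and angle between frame_mid's own x axis and vertical between 2.6 and 3 rad and angle between frame_mid's own z axis and vertical above 1.68 rad and height (world z) of leg_foot below 0.012 m and height (world z) of frame_mid between 0.07 and 0.11 m and contact force between frame and table above 1 N and not (distance of any of vase_mid, cup_mid, key_mid, opener_mid from where it was at the start of the episode above 0.03 m)); the robot touches nothing.
It fails at once if vase, cup, key or opener pushed more than 30 mm (distance of any of vase_mid, cup_mid, key_mid, opener_mid from where it was at the start of the episode above 0.03 m).
It fails at once if vase or cup tipped over (angle between any of vase_mid, cup_mid's own z axis and vertical above 0.4 rad).
It fails at once if the frame is dropped, flung or let fall over (moving faster than 0.7 m/s, or turning faster than 3 rad/s) (linear speed of frame above 0.7 m/s or angular speed of frame above 3 rad/s).
It also fails if it takes over 67 s, if anything falls off the work surface, if the arm or the gripper's body presses on something with over 40 N, if the wrist force passes 120 N, or if a joint passes its speed limit or range.

### The arm

A 7-joint arm with a two-finger parallel gripper is mounted at the origin on the work surface. World frame = base frame: x ahead of the robot, y to its left, z up, the work surface at z = 0. Lengths are in m, angles in rad, forces in N, time in s.
With the tool pointing down it reaches from about 0.425 to 0.95 m from the base axis. Payload 4.7 kg.
Tool frame: the origin (TCP) lies between the finger pads; the fingertips stand ahead of it and the grasp point (between the pads) is the TCP (arm.nose_length is the z of the fingertips in the tool frame, in m); z points along the fingers, y is the line along which they close (so a half turn about z gives the same grasp; the last joint's range is limited). The gripper opens to 87 mm and grips with 3 to 60 N. Pads are 19 mm wide; open, the fingers measure 117 mm over their backs; the gripper's body (75 mm by 190 mm) begins 51 mm behind the grasp point.
Start: joints at [-1.148, 0.469, -0.049, 1.532, 0.024, 1.141, -0.082], TCP at [0.295, 0.607, 0.242] pointing down, gripper open.
Joint ranges: [-2.59, 2.59], [-0.33, 1.99], [-1.39, 1.29], [0.1, 2.45], [-1.04, 4.18], [0.21, 1.99], [-2.66, 2.66]. Speed limits (rad/s): [2.57, 2.57, 3.14, 3.14, 3.14, 3.14, 3.14].

### API

Orientations are given as a rotation vector (axis times angle).
In Python, from bench import arm gives the robot as it stands.
- The arm moves only by the shell command python3 -m jog 'ROWS' [FORCE]. ROWS is JSON, a list of rows, each an object with "claw": the opening, from -1 (shut) to 1 (fully open), so that 0 is half open; "travel": the shift along the world's x, y, z in cm, a list of three; "turn": the turn about the world's z in degrees. A call has 1 to 12 rows; each row shifts and turns the commanded pose from where the row before left it; what a row does not reach is not made up. A row lasts 1/12 s, in which the tool goes at most 41.7 mm and 7.16 degrees, less where a joint would pass 70% of its speed; a pose out of reach is approached as far as the arm can. A call with a gripper value outside its range is refused whole. The fingers move at their own pace and stop on an object; FORCE is the grip in N (left out, the last holds). Time passes only in rows, so rows that do not move let the fingers close. It gives the time, the measured TCP pose, the force, the opening and the grip force at its end, in the units of the state.
- arm.get_state(): the state, without advancing time (a new reading comes with each control period).
- arm.read_camera(name): name is "side" or "top"; returns the picture (420x560x3 uint8, red, green, blue); there is no depth.
- arm.camera_info(name): a dict with "fx", "fy", "cx", "cy" (pixels), "k1" (the pictures are not rectified: a ray, as slopes to the right and down, at radius r is drawn at 1 + k1 r^2 times it, then the intrinsics apply), "world_from_camera" (4x4, takes a point from camera to world coordinates). Camera axes: x right, y down, z forward; pixel columns grow to the right and rows downward; lengths in m; the calibration is good to about 2 mm. A picture is of the moment at which its call begins. camera_info takes no time and is no camera call.
- arm.hand_in(): hands the job in; it is judged then, once.
The state is a dict: "clock": time; "q": joint angles; "dq": joint speeds; "joint_efforts": joint torques, N m; "eef_pos": TCP position; "eef_rot": TCP orientation; "wrist_force": force on the tool from outside, world axes, zero at the start; "ft_torque": the same for the moment, N m; "finger_gap": finger opening in m; "gripper_force": force on a finger pad.
Only numpy, scipy, OpenCV 4.12 (cv2) and the standard library are available. Lean on these libraries where they do the work, as an engineer would, in place of code of your own. Each camera call takes 0.05 s, during which the arm holds its last target. There are 200 camera calls.

## Working session

There is one attempt and no reset: what is moved stays moved. The work goes in short steps, Python scripts to look and compute and a shell command to move; the robot and the scene stay as the last step left them, time stands still between calls to the robot, and variables do not carry over. Pictures are saved under pics/ and viewed, at most 10 in all, crops included, and the job is handed in when it is done.

```bash
ls; mkdir -p pics; python3 - <<'E'
from bench import arm
import cv2
for n in("top","side"):
    cv2.imwrite(f"pics/{n}0.png",cv2.cvtColor(arm.read_camera(n),cv2.COLOR_RGB2BGR)); print(arm.camera_info(n))
print(arm.get_state(),arm.nose_length)
E
```

```text
pics
{'fx': 387.3297942556189, 'fy': 387.3297942556189, 'cx': 278.9406434831691, 'cy': 208.3940982088979, 'k1': -0.03499017101807095, 'world_from_camera': array([[ 0.01491452, -0.98466834,  0.17379819,  0.35834022],
       [-0.99973012, -0.01158889,  0.02013416,  0.01122732],
       [-0.01781134, -0.17405157, -0.98457544,  1.05622493],
       [ 0.        ,  0.        ,  0.        ,  1.        ]])}
{'fx': 543.2563029192252, 'fy': 543.2563029192252, 'cx': 270.0480851645835, 'cy': 202.06215204625673, 'k1': -0.12067301227480555, 'world_from_camera': array([[ 9.48597768e-01, -2.06287194e-01,  2.40016391e-01,
         1.75704240e-01],
       [-3.16482373e-01, -6.15695387e-01,  7.21635710e-01,
        -1.14911572e+00],
       [-1.08722064e-03, -7.60502981e-01, -6.49333531e-01,
         1.10529795e+00],
       [ 0.00000000e+00,  0.00000000e+00,  0.00000000e+00,
         1.00000000e+00]])}
{'clock': 0.1, 'q': array([-1.14786736,  0.46939457, -0.04861942,  1.53357272,  0.02410948,
        1.14100863, -0.08228319]), 'dq': array([ 1.38935525e-03, -2.19504723e-03, -2.39811114e-03, -3.96062132e-03,
       -2.64569825e-05, -5.27395650e-04, -4.49215122e-04]), 'joint_efforts': array([ 1.63548830e-04, -5.09167457e+01, -8.15408584e-02, -2.36828327e+01,
       -6.15501520e-02,  3.44780122e-02,  6.55766598e-05]), 'eef_pos': array([0.29446684, 0.60681724, 0.24058239]), 'eef_rot': array([-7.03522748e-01, -3.06145294e+00,  2.77072938e-03]), 'wrist_force': array([-0.53359843,  0.70569533, -0.32248387]), 'ft_torque': array([-0.01683314, -0.07187481,  0.04034212]), 'gripper_force': 0.0, 'finger_gap': 0.08702920469952793} 0.019
```

View pics/top0.png

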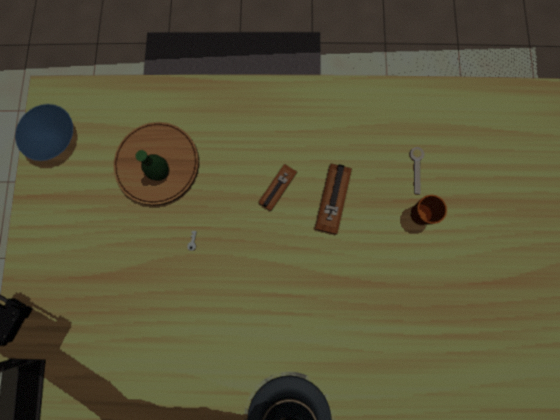

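View pics/side0.png

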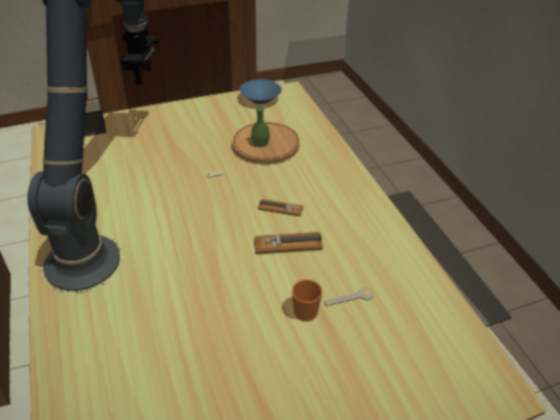

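The larger frame is at top (333,199) and side (288,243). The smaller look-alike is at top (278,187) and side (281,207). The tray (157,164) is also brown wood but round. I choose the larger, with its dark leg towards the far side. Next is a close crop and a measurement.

```bash
cat > h.py <<'E'
import numpy as np,cv2
from bench import arm
from scipy.spatial.transform import Rotation as R
def ray(n,uv):
    c=arm.camera_info(n);T=c["world_from_camera"]
    p=np.array([(uv[0]-c["cx"])/c["fx"],(uv[1]-c["cy"])/c["fy"]]);s=p.copy()
    for _ in range(10): s=p/(1+c["k1"]*(s@s))
    return T[:3,3],T[:3,:3]@np.r_[s,1]
def onz(n,uv,z):
    o,d=ray(n,uv);return o+d*(z-o[2])/d[2]
def two(a,b):
    (o1,d1),(o2,d2)=ray("top",a),ray("side",b)
    s=np.linalg.lstsq(np.c_[d1,-d2],o2-o1,rcond=None)[0]
    p,q=o1+s[0]*d1,o2+s[1]*d2;return (p+q)/2,np.linalg.norm(p-q)
def pose():
    s=arm.get_state();m=R.from_rotvec(s["eef_rot"]).as_matrix()
    return s["clock"],s["eef_pos"].round(4),"y-axis yaw",np.degrees(np.arctan2(m[1,1],m[0,1])).round(1),"tilt z",m[:,2].round(3),s["wrist_force"].round(1),s["finger_gap"].round(4),round(s["gripper_force"],1)
def save(img,name,box=None,k=1):
    img=cv2.cvtColor(img,cv2.COLOR_RGB2BGR)
    if box: img=img[box[1]:box[3],box[0]:box[2]]
    cv2.imwrite("pics/"+name,cv2.resize(img,None,fx=k,fy=k,interpolation=cv2.INTER_CUBIC))
E
python3 - <<'E'
from h import *
t=arm.read_camera("top");s=arm.read_camera("side")
a=cv2.resize(cv2.cvtColor(t,cv2.COLOR_RGB2BGR)[150:250,250:370],(720,600)); 
cv2.imwrite("pics/c1.png",a)
hsv=cv2.cvtColor(t,cv2.COLOR_RGB2HSV)
print(hsv[280,300],hsv[225,325],hsv[175,345],hsv[200,375],hsv[180,335])
save(s,"c2.png",(240,190,340,265),8)
for y,x in((195,318),(170,330),(200,322),(215,328),(200,345)):print(y,x,hsv[y,x])
m=((hsv[...,0]<14)|(hsv[...,2]<70)).astype(np.uint8);m[:,:300]=0;m[:,365:]=0;m[:150]=0;m[250:]=0
cs,_=cv2.findContours(m,0,1);c=max(cs,key=cv2.contourArea)
P=np.array([onz("top",p,.016)[:2] for p in c[:,0].astype(float)],np.float32)
r=cv2.minAreaRect(P*1000);print(r,cv2.boxPoints(r),cv2.boundingRect(c));print(pose())
E
```

```text
[ 25 107 105] [ 13 170  66] [ 12 155  94] [ 25 111 101] [11 76 37]
195 318 [ 28  99 106]
170 330 [ 11 175  70]
200 322 [ 11 174  57]
215 328 [ 13 134  57]
200 345 [ 24 111  92]
((573.6697387695312, -114.15385437011719), (61.57733154296875, 195.82310485839844), 76.5516357421875) [[ 471.28244  -121.3271  ]
 [ 661.7361   -166.86949 ]
 [ 676.057    -106.980606]
 [ 485.6034    -61.438217]] (314, 164, 37, 71)Traceback (most recent call last):
  File "<stdin>", line 12, in <module>
  File "h.py", line 17, in pose
    return s["clock"],s["eef_pos"].round(4),"y-axis yaw",np.degrees(np.arctan2(m[1,1],m[0,1])).round(1),"tilt z",m[:,2].round(3),s["wrist_force"].round(1),s["finger_gap"].round(4),round(s["gripper_force"],1)
                                                                                                                                                           ^^^^^^^^^^^^^^^^^^^^^
AttributeError: 'float' object has no attribute 'round'
```

View pics/c1.png

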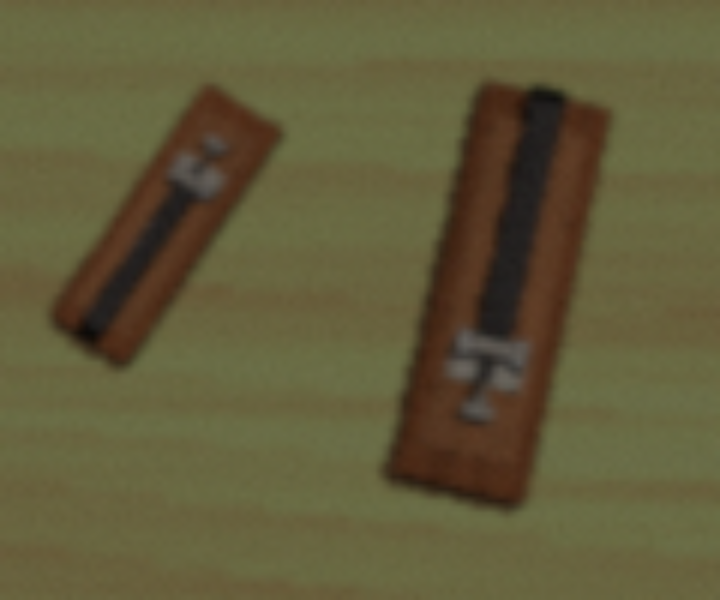

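The crop confirms it: the large frame, with leg end at crop (543,95), i.e. px (340,166), hinge near (485,360) and head end towards the robot. The measured size is 62×196, against 62×190 known; the leg end standing higher accounts for the extra. The centre is about (0.571,-0.1135), with +x at yaw -13.4°. I go above the leg's end at (0.644,-0.131), turning +12.4°.

```bash
sed -i 's/s\["finger_gap"\].round(4)/round(float(s["finger_gap"]),4)/; s/round(s\["gripper_force"\],1)/round(float(s["gripper_force"]),1)/' h.py
python3 -m jog '[{"claw":1,"travel":[0,0,3],"turn":0},{"claw":1,"travel":[0,0,3],"turn":0},{"claw":1,"travel":[1.7,-3.5,0],"turn":2.5},{"claw":1,"travel":[1.7,-3.5,0],"turn":2.5},{"claw":1,"travel":[1.7,-3.5,0],"turn":2.5},{"claw":1,"travel":[1.7,-3.5,0],"turn":2.5},{"claw":1,"travel":[1.7,-3.5,0],"turn":2.4},{"claw":1,"travel":[1.7,-3.5,0],"turn":0},{"claw":1,"travel":[1.7,-3.5,0],"turn":0},{"claw":1,"travel":[1.7,-3.5,0],"turn":0},{"claw":1,"travel":[1.7,-3.5,0],"turn":0},{"claw":1,"travel":[1.7,-3.5,0],"turn":0}]'
python3 -m jog '[{"claw":0.5,"travel":[1.7,-3.5,0],"turn":0},{"claw":0.2,"travel":[1.7,-3.5,0],"turn":0},{"claw":0,"travel":[1.7,-3.5,0],"turn":0},{"claw":0,"travel":[1.7,-3.5,0],"turn":0},{"claw":0,"travel":[1.7,-3.5,-2],"turn":0},{"claw":0,"travel":[1.7,-3.5,-2],"turn":0},{"claw":0,"travel":[1.7,-3.5,-2],"turn":0},{"claw":0,"travel":[1.7,-3.5,-3],"turn":0},{"claw":0,"travel":[1.7,-3.5,-3],"turn":0},{"claw":0,"travel":[1.7,-3.5,-3],"turn":0},{"claw":0,"travel":[0,0,-3],"turn":0},{"claw":0,"travel":[0,0,0],"turn":0}]'
python3 -c "from h import *;print(pose())"
```

```text
clock: 1.2
eef_pos: [0.465, 0.2554, 0.3017]
eef_rot: [0.369, 3.12, 0.0]
wrist_force: [1.1, -0.6, 0.5]
finger_gap: 0.0872
gripper_force: 0.0
clock: 2.2
eef_pos: [0.6207, -0.0741, 0.1319]
eef_rot: [-0.374, -3.108, 0.003]
wrist_force: [-0.8, 1.5, -1.6]
finger_gap: 0.0434
gripper_force: 0.0
(2.2, array([ 0.6207, -0.0741,  0.1319]), 'y-axis yaw', np.float64(76.3), 'tilt z', array([-0.011, -0.001, -1.   ]), array([-0.8,  1.5, -1.6]), 0.0434, 0.0)
```

```bash

python3 -m jog '[{"claw":0,"travel":[1,-3,0],"turn":0},{"claw":0,"travel":[0,-0.8,-3],"turn":0},{"claw":0,"travel":[0,0,-1],"turn":0},{"claw":0,"travel":[0,0,0],"turn":0},{"claw":0,"travel":[0,0,0],"turn":0}]'
python3 - <<'E'
from h import *
save(arm.read_camera("side"),"s1.png",(220,150,360,270),5)
t=arm.read_camera("top");save(t,"t1.png",(290,140,390,250),5)
print(pose())
E
```

```text
clock: 2.62
eef_pos: [0.6345, -0.1078, 0.0985]
eef_rot: [-0.366, -3.119, -0.002]
wrist_force: [-0.1, -1.0, 0.3]
finger_gap: 0.0434
gripper_force: 0.0
(2.7167, array([ 0.6355, -0.108 ,  0.0997]), 'y-axis yaw', np.float64(76.7), 'tilt z', array([ 0.002,  0.001, -1.   ]), array([-0.1,  0.2,  0.6]), 0.0434, 0.0)
```

View pics/s1.png

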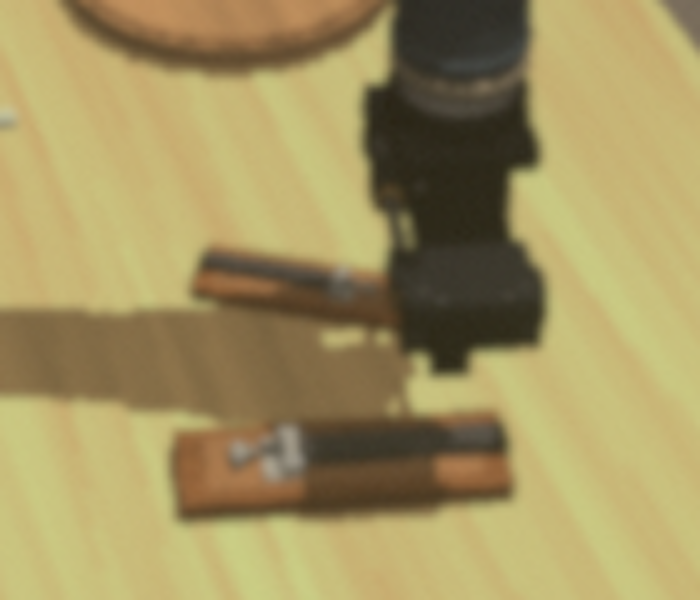

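The side crop shows the gripper above and behind the big frame. The leg end is at crop (500,437), i.e. px (320,237.5), and nothing has been disturbed. I check that point across the two views.

```bash
python3 - <<'E'
from h import *
print(two((340.3,165.5),(320,237.2)))
print("near edge on table",onz("side",(256,253.4),0),onz("side",(322.4,249),0))
E
python3 -m jog '[{"claw":0,"travel":[0.8,-2.3,0],"turn":0},{"claw":0,"travel":[0,0,-2],"turn":0},{"claw":0,"travel":[0,0,-1],"turn":0},{"claw":0,"travel":[0,0,0],"turn":0},{"claw":0,"travel":[0,0,0],"turn":0}]'
```

```text
(array([ 0.66356157, -0.13553624,  0.02015655]), np.float64(0.0003192486316493872))
near edge on table [ 0.47597657 -0.11994811  0.        ] [ 0.66054064 -0.16359114  0.        ]
clock: 3.13
eef_pos: [0.6422, -0.1311, 0.0681]
eef_rot: [-0.366, -3.119, -0.002]
wrist_force: [0.3, 0.2, 0.5]
finger_gap: 0.0438
gripper_force: 0.0
```

```bash

python3 -m jog '[{"claw":0,"travel":[0,0,-1.5],"turn":0},{"claw":0,"travel":[0,0,-1],"turn":0},{"claw":0,"travel":[0,0,-0.6],"turn":0},{"claw":0,"travel":[0,0,0],"turn":0},{"claw":-1,"travel":[0,0,0],"turn":0},{"claw":-1,"travel":[0,0,0],"turn":0},{"claw":-1,"travel":[0,0,0],"turn":0},{"claw":-1,"travel":[0,0,0],"turn":0},{"claw":-1,"travel":[0,0,0],"turn":0},{"claw":-1,"travel":[0,0,0],"turn":0}]' 8
```

```text
clock: 3.97
eef_pos: [0.6426, -0.1328, 0.0374]
eef_rot: [0.369, 3.119, 0.0]
wrist_force: [0.3, 0.2, 0.9]
finger_gap: 0.0161
gripper_force: 8.0
```

```bash

python3 -m jog '[{"claw":-1,"travel":[0,0,0.8],"turn":0},{"claw":-1,"travel":[-0.1,0,0.8],"turn":0},{"claw":-1,"travel":[-0.15,0.04,0.8],"turn":0},{"claw":-1,"travel":[-0.2,0.04,0.75],"turn":0},{"claw":-1,"travel":[-0.25,0.06,0.7],"turn":0},{"claw":-1,"travel":[-0.3,0.07,0.7],"turn":0},{"claw":-1,"travel":[-0.35,0.09,0.7],"turn":0},{"claw":-1,"travel":[-0.4,0.09,0.65],"turn":0},{"claw":-1,"travel":[0,0,0],"turn":0},{"claw":-1,"travel":[0,0,0],"turn":0}]'
python3 - <<'E'
from h import *
save(arm.read_camera("side"),"s2.png",(220,150,360,270),5)
E
```

```text
clock: 4.8
eef_pos: [0.6252, -0.129, 0.097]
eef_rot: [0.369, 3.118, 0.0]
wrist_force: [0.1, -0.3, 0.6]
finger_gap: 0.0157
gripper_force: 8.0
```

View pics/s2.png

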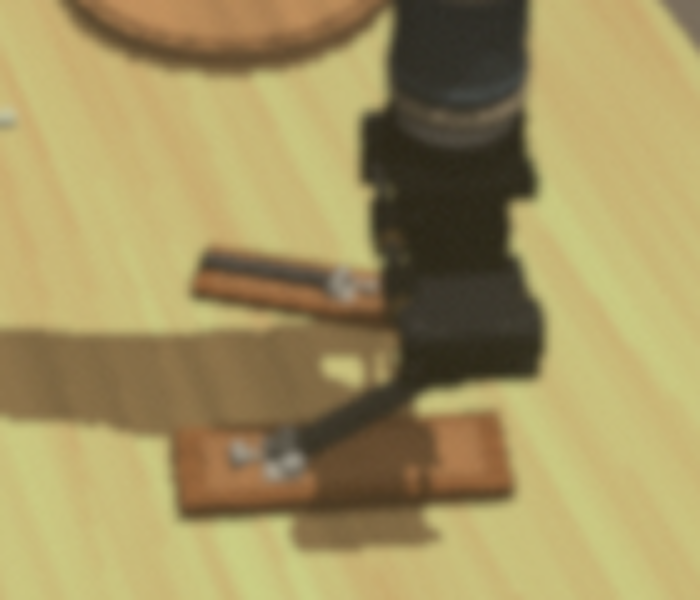

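The leg is gripped and raised to about 0.6 rad, with its hinge at crop (290,450), and the frame is still flat. I carry on to the stop, hold there and release.

```bash

python3 -m jog '[{"claw":-1,"travel":[-0.4,0.1,0.55],"turn":0},{"claw":-1,"travel":[-0.45,0.1,0.55],"turn":0},{"claw":-1,"travel":[-0.1,0.02,0.1],"turn":0},{"claw":-1,"travel":[0,0,0],"turn":0},{"claw":-1,"travel":[0,0,0],"turn":0},{"claw":-0.3,"travel":[0,0,0],"turn":0},{"claw":0,"travel":[0,0,0],"turn":0},{"claw":0,"travel":[0,0,0],"turn":0},{"claw":0,"travel":[0,0,0],"turn":0}]'
python3 -m jog '[{"claw":0,"travel":[0,0,2],"turn":0},{"claw":0.3,"travel":[0,0,3],"turn":0},{"claw":0.6,"travel":[0,0,3],"turn":0},{"claw":1,"travel":[0,0,3],"turn":0},{"claw":1,"travel":[-3,0.7,0],"turn":0},{"claw":1,"travel":[-3,0.7,0],"turn":0},{"claw":1,"travel":[-3,0.7,0],"turn":0},{"claw":1,"travel":[-3,0.7,0],"turn":0},{"claw":1,"travel":[-2,0.3,0],"turn":0},{"claw":1,"travel":[0,0,0],"turn":0},{"claw":1,"travel":[0,0,0],"turn":0}]'
python3 - <<'E'
from h import *
save(arm.read_camera("side"),"s3.png",(220,150,360,270),5)
E
```

```text
clock: 5.6
eef_pos: [0.6154, -0.1266, 0.108]
eef_rot: [-0.369, -3.119, -0.0]
wrist_force: [-0.4, 0.9, 0.3]
finger_gap: 0.0348
gripper_force: 0.0
clock: 6.52
eef_pos: [0.475, -0.0956, 0.2185]
eef_rot: [0.369, 3.119, 0.001]
wrist_force: [1.0, -0.0, -0.2]
finger_gap: 0.0864
gripper_force: 0.0
```

View pics/s3.png

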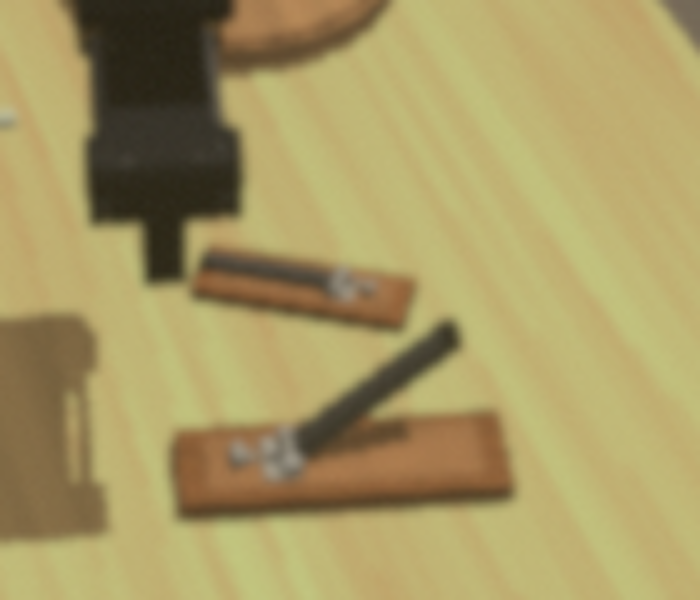

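The leg stands open at its stop, with its end at crop (450,335), and the frame has not moved. Next I straddle the frame 20 mm from its head edge, at (0.498,-0.096), and lower.

```bash

python3 -m jog '[{"claw":1,"travel":[1.2,0,-3],"turn":0},{"claw":1,"travel":[1.1,0,-3],"turn":0},{"claw":1,"travel":[0,0,-3],"turn":0},{"claw":1,"travel":[0,0,-3],"turn":0},{"claw":1,"travel":[0,0,-2],"turn":0},{"claw":1,"travel":[0,0,-2],"turn":0},{"claw":1,"travel":[0,0,0],"turn":0},{"claw":1,"travel":[0,0,0],"turn":0},{"claw":1,"travel":[0,0,0],"turn":0}]'
python3 - <<'E'
from h import *
print(pose());save(arm.read_camera("side"),"s4.png",(220,150,360,270),5)
E
```

```text
clock: 7.32
eef_pos: [0.4999, -0.096, 0.0588]
eef_rot: [0.369, 3.118, -0.0]
wrist_force: [0.1, -0.1, 0.2]
finger_gap: 0.0874
gripper_force: 0.0
(7.3167, array([ 0.4999, -0.096 ,  0.0588]), 'y-axis yaw', np.float64(76.5), 'tilt z', array([ 0.002, -0.   , -1.   ]), array([ 0.1, -0.1,  0.2]), 0.0874, 0.0)
```

View pics/s4.png

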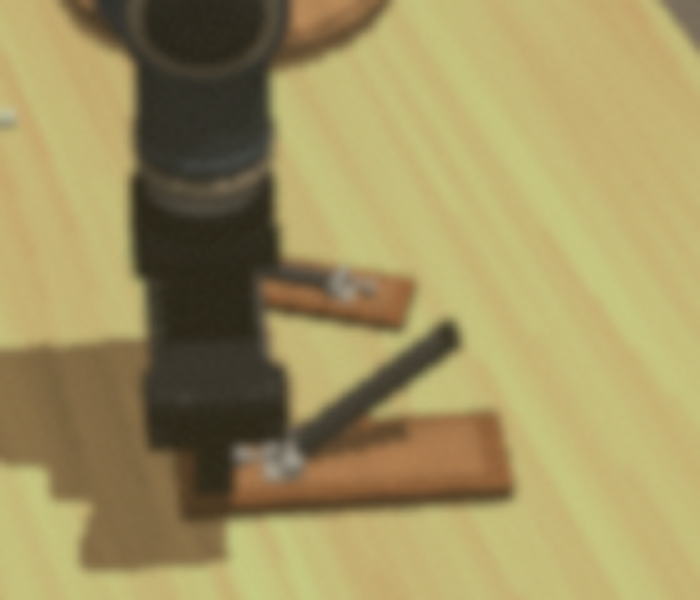

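The near finger, at crop (212,480), stands beside the head end, clear of the strut and leg. I go down the last 3.7 cm and grip.

```bash

python3 -m jog '[{"claw":1,"travel":[0,0,-1.5],"turn":0},{"claw":1,"travel":[0,0,-1.5],"turn":0},{"claw":1,"travel":[0,0,-0.7],"turn":0},{"claw":1,"travel":[0,0,0],"turn":0},{"claw":0.6,"travel":[0,0,0],"turn":0},{"claw":0.5,"travel":[0,0,0],"turn":0},{"claw":0.3,"travel":[0,0,0],"turn":0},{"claw":0,"travel":[0,0,0],"turn":0},{"claw":0,"travel":[0,0,0],"turn":0},{"claw":0,"travel":[0,0,0],"turn":0}]' 15
python3 -c "from h import *;print(pose())"
```

```text
clock: 8.2
eef_pos: [0.4986, -0.0963, 0.0217]
eef_rot: [0.37, 3.119, -0.001]
wrist_force: [-1.8, -1.2, 5.3]
finger_gap: 0.0621
gripper_force: 15.0
(8.2, array([ 0.4986, -0.0963,  0.0217]), 'y-axis yaw', np.float64(76.5), 'tilt z', array([ 0.001, -0.   , -1.   ]), array([-1.8, -1.2,  5.3]), 0.0621, 15.0)
```

```bash

python3 -m jog '[{"claw":0,"travel":[0.1,-0.02,1.1],"turn":0},{"claw":0,"travel":[0.15,-0.04,1.1],"turn":0},{"claw":0,"travel":[0.25,-0.06,1.1],"turn":0},{"claw":0,"travel":[0.3,-0.07,1.1],"turn":0},{"claw":0,"travel":[0.4,-0.1,1.0],"turn":0},{"claw":0,"travel":[0.45,-0.1,1.0],"turn":0},{"claw":0,"travel":[0.5,-0.12,1.0],"turn":0},{"claw":0,"travel":[0.5,-0.12,1.0],"turn":0},{"claw":0,"travel":[0.6,-0.15,0.9],"turn":0},{"claw":0,"travel":[0.7,-0.17,0.85],"turn":0},{"claw":0,"travel":[0.75,-0.18,0.85],"turn":0},{"claw":0,"travel":[0.75,-0.18,0.8],"turn":0}]'
python3 - <<'E'
from h import *
print(pose());save(arm.read_camera("side"),"s5.png",(220,150,360,270),5)
E
```

```text
clock: 9.2
eef_pos: [0.553, -0.1086, 0.1397]
eef_rot: [-0.368, -3.119, -0.0]
wrist_force: [-0.3, -0.4, -2.5]
finger_gap: 0.062
gripper_force: 15.0
(9.2, array([ 0.553 , -0.1086,  0.1397]), 'y-axis yaw', np.float64(76.5), 'tilt z', array([-0.001,  0.   , -1.   ]), array([-0.3, -0.4, -2.5]), 0.062, 15.0)
```

View pics/s5.png

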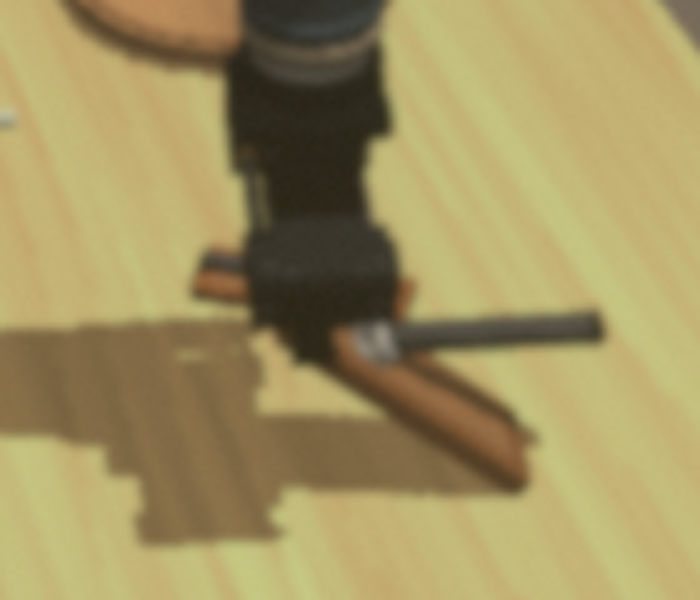

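The frame is tipped to about 45°, its foot end still in place at crop (525,487) and the leg open. I continue to upright.

```bash

python3 -m jog '[{"claw":0,"travel":[0.85,-0.2,0.75],"turn":0},{"claw":0,"travel":[0.85,-0.2,0.65],"turn":0},{"claw":0,"travel":[0.9,-0.22,0.6],"turn":0},{"claw":0,"travel":[0.95,-0.22,0.55],"turn":0},{"claw":0,"travel":[1.0,-0.24,0.45],"turn":0},{"claw":0,"travel":[1.0,-0.24,0.4],"turn":0},{"claw":0,"travel":[1.05,-0.25,0.35],"turn":0},{"claw":0,"travel":[1.05,-0.25,0.3],"turn":0},{"claw":0,"travel":[1.05,-0.25,0.2],"turn":0},{"claw":0,"travel":[1.05,-0.25,0.1],"turn":0},{"claw":0,"travel":[1.1,-0.26,0.05],"turn":0},{"claw":0,"travel":[1.1,-0.26,0],"turn":0}]'
python3 - <<'E'
from h import *
print(pose());save(arm.read_camera("side"),"s6.png",(220,150,360,270),5)
E
```

```text
clock: 10.25
eef_pos: [0.6747, -0.1377, 0.1857]
eef_rot: [0.368, 3.115, -0.0]
wrist_force: [-0.6, -0.4, 5.0]
finger_gap: 0.0621
gripper_force: 15.0
(10.25, array([ 0.6747, -0.1377,  0.1857]), 'y-axis yaw', np.float64(76.5), 'tilt z', array([ 0.004, -0.001, -1.   ]), array([-0.6, -0.4,  5. ]), 0.0621, 15.0)
```

View pics/s6.png

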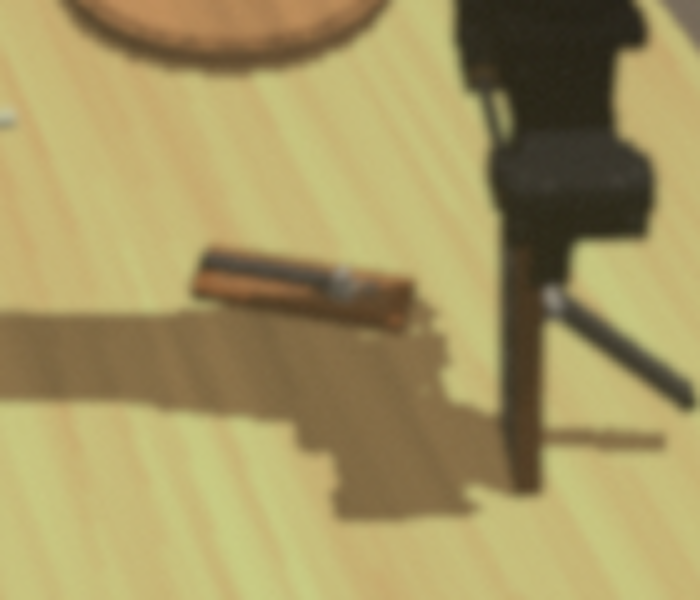

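The frame is upright, its foot at crop (525,488), the leg pointing away and the foot lightly pressed. I ease it back to about 18°.

```bash

python3 -m jog '[{"claw":0,"travel":[0.7,-0.17,0],"turn":0},{"claw":0,"travel":[0.7,-0.17,0],"turn":0},{"claw":0,"travel":[0.7,-0.17,-0.05],"turn":0},{"claw":0,"travel":[0.7,-0.17,-0.1],"turn":0},{"claw":0,"travel":[0.7,-0.17,-0.1],"turn":0},{"claw":0,"travel":[0.7,-0.17,-0.15],"turn":0},{"claw":0,"travel":[0.6,-0.14,-0.15],"turn":0},{"claw":0,"travel":[0,0,0],"turn":0},{"claw":0,"travel":[0,0,0],"turn":0}]'
python3 - <<'E'
from h import *
print(pose());save(arm.read_camera("side"),"s7.png",(220,150,360,270),5)
E
```

```text
clock: 11.05
eef_pos: [0.7237, -0.1495, 0.1806]
eef_rot: [0.367, 3.112, -0.001]
wrist_force: [1.4, 0.1, 5.8]
finger_gap: 0.0615
gripper_force: 15.0
(11.05, array([ 0.7237, -0.1495,  0.1806]), 'y-axis yaw', np.float64(76.5), 'tilt z', array([ 0.008, -0.002, -1.   ]), array([1.4, 0.1, 5.8]), 0.0615, 15.0)
```

View pics/s7.png

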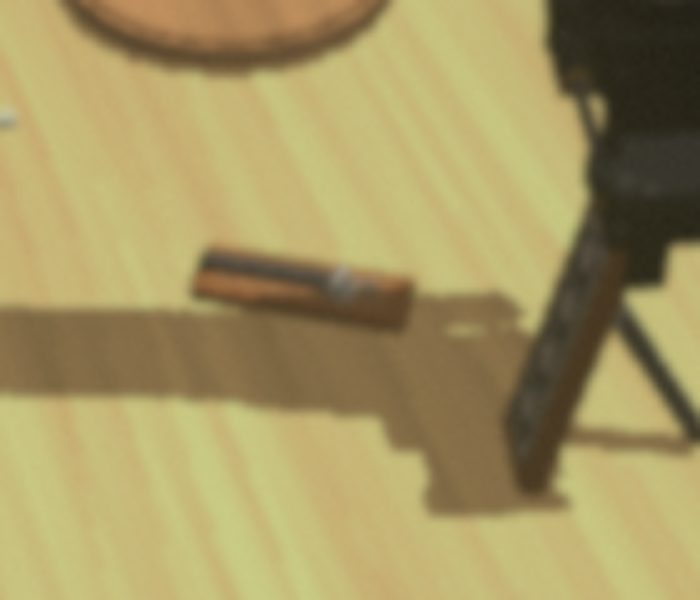

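The frame leans back about 17°, its foot in place at crop (530,488). About 8 mm is left until the leg touches the shelf.

```bash

python3 -m jog '[{"claw":0,"travel":[0.3,-0.07,-0.1],"turn":0},{"claw":0,"travel":[0.3,-0.07,-0.1],"turn":0},{"claw":0,"travel":[0,0,0],"turn":0},{"claw":0,"travel":[0,0,0],"turn":0}]'
python3 -m jog '[{"claw":0,"travel":[0.2,-0.05,-0.05],"turn":0},{"claw":0,"travel":[0.15,-0.04,-0.05],"turn":0},{"claw":0,"travel":[0,0,0],"turn":0},{"claw":0,"travel":[0,0,0],"turn":0}]'
python3 - <<'E'
from h import *
s=arm.read_camera("side");hsv=cv2.cvtColor(s,cv2.COLOR_RGB2HSV)
m=(hsv[...,2]<60).astype(np.uint8);sub=m[225:250,340:390]
print("\n".join("".join(".#"[v] for v in r) for r in sub))
E
```

```text
clock: 11.43
eef_pos: [0.7298, -0.1509, 0.1789]
eef_rot: [0.367, 3.111, -0.001]
wrist_force: [1.9, -1.4, 7.4]
finger_gap: 0.0617
gripper_force: 15.0
clock: 11.77
eef_pos: [0.7332, -0.1518, 0.178]
eef_rot: [0.367, 3.111, -0.001]
wrist_force: [1.1, -0.7, 6.9]
finger_gap: 0.0619
gripper_force: 15.0
..................................................
..................................................
..................................................
..................................................
..................................................
..................................................
..................................................
..................................................
..................................................
..................................................
..................................................
..................................................
..................................................
..................................................
..................................................
..................................................
..................................................
..................................................
..................................................
..................................................
..................................................
..................................................
..................................................
..................................................
..................................................
```

```bash
python3 - <<'E'
from h import *
for n in("side",):
    c=arm.camera_info(n);W=np.linalg.inv(c["world_from_camera"])
    for p in((.7712,-.1614,.006),(.7712,-.1614,0),(.679,-.139,0)):
        q=W@np.r_[p,1];x=q[:2]/q[2];x=x*(1+c["k1"]*(x@x));print(p,x*c["fx"]+[c["cx"],c["cy"]])
s=arm.read_camera("side");v=s.max(2)
print(v[226:248,346:376])
E
```

```text
(0.7712, -0.1614, 0.006) [357.46402235 238.28710719]
(0.7712, -0.1614, 0) [357.24721468 239.76596631]
(0.679, -0.139, 0) [325.03180488 241.78751678]
[[197 198 194 179 148 104  73  67  85 125 165 189 198 200 199 199 199 199
  198 199 199 199 198 199 198 199 198 198 198 199]
 [197 198 196 190 166 126  86  67  73 103 146 177 193 198 200 198 198 199
  198 198 198 198 197 198 199 200 198 199 199 198]
 [198 199 197 194 180 147 105  75  65  83 119 156 183 195 198 199 199 199
  199 198 198 199 198 198 198 198 198 199 198 198]
 [198 198 198 198 190 166 128  88  68  71  94 131 169 190 198 199 200 198
  200 199 198 197 199 199 198 198 199 198 198 198]
 [198 198 199 198 194 181 149 110  77  67  76 108 150 182 195 198 199 199
  199 199 197 198 198 198 198 198 199 199 199 198]
 [198 198 199 198 196 190 170 137  98  73  68  87 129 168 190 197 200 198
  199 199 199 199 198 198 199 199 198 198 198 198]
 [199 199 200 198 199 195 186 162 124  85  67  75 106 150 182 195 198 198
  199 199 199 199 199 198 198 198 198 199 198 199]
 [198 198 199 198 198 198 195 179 146 103  75  69  87 127 168 190 196 198
  
[... 1099 characters left out ...]
190 191 195 197 198 198
  199 199 199 199 199 199 199 198 198 200 199 199]
 [200 199 199 199 199 199 198 198 199 198 198 198 197 198 199 199 198 198
  198 199 199 199 199 200 199 199 199 199 198 199]
 [199 199 199 199 199 200 198 199 199 199 199 199 198 198 198 199 199 198
  199 198 198 199 199 199 200 200 199 199 199 199]
 [199 199 199 199 199 199 200 199 199 198 198 199 199 198 199 198 198 199
  199 198 199 198 200 199 200 198 198 198 199 199]
 [198 200 199 199 199 199 200 198 199 199 199 199 198 199 199 199 199 198
  198 199 198 198 199 199 200 199 199 199 199 199]
 [198 198 200 199 199 199 200 199 199 199 199 199 198 199 199 199 198 198
  199 199 198 198 198 199 199 198 200 199 199 200]]
```

The leg end shows at px (358.5,238.5) with its shadow joined on, against (357.5,238.3) predicted for the end resting on the shelf. I slacken the grip, open and withdraw upwards.

```bash

python3 -m jog '[{"claw":0.4,"travel":[0,0,0],"turn":0},{"claw":0.4,"travel":[0,0,0],"turn":0},{"claw":0.4,"travel":[0,0,0],"turn":0}]' 3
python3 -m jog '[{"claw":0.5,"travel":[0,0,0],"turn":0},{"claw":0.6,"travel":[0,0,0],"turn":0},{"claw":0.7,"travel":[0,0,0],"turn":0},{"claw":0.85,"travel":[0,0,0],"turn":0},{"claw":1,"travel":[0,0,0],"turn":0},{"claw":1,"travel":[0,0,0],"turn":0},{"claw":1,"travel":[0,0,0],"turn":0},{"claw":1,"travel":[0,0,0],"turn":0}]'
python3 -m jog '[{"claw":1,"travel":[0,0,0.5],"turn":0},{"claw":1,"travel":[0,0,1],"turn":0},{"claw":1,"travel":[0,0,1],"turn":0},{"claw":1,"travel":[0,0,2],"turn":0},{"claw":1,"travel":[0,0,3],"turn":0},{"claw":1,"travel":[0,0,3],"turn":0},{"claw":1,"travel":[0,0,3],"turn":0},{"claw":1,"travel":[0,0,0],"turn":0},{"claw":1,"travel":[0,0,0],"turn":0},{"claw":1,"travel":[0,0,0],"turn":0}]'
python3 - <<'E'
from h import *
c=arm.camera_info("side");W=np.linalg.inv(c["world_from_camera"])
# corners of front face expected, lean 20 (near side y=-31)
u=np.array([.9726,-.2326,0]);w=np.array([.2326,.9726,0]);B=np.array([.6634,-.1356,0])+16e-3*u;f=np.radians(20)
up=np.sin(f)*u+np.cos(f)*np.array([0,0,1]);n=np.cos(f)*u-np.sin(f)*np.array([0,0,1])
for l,p in(("head near back",B+.19*up-.031*w),("head far back",B+.19*up+.031*w),("head near front",B+.19*up-.031*w-.016*n),("foot near back",B-.031*w),("leg end",B+.038*up+.087*n)):
    q=W@np.r_[p,1];x=q[:2]/q[2];x=x*(1+c["k1"]*(x@x));print(l,(x*c["fx"]+[c["cx"],c["cy"]]).round(1))
s=arm.read_camera("side").astype(int);hsv=cv2.cvtColor(s.astype(np.uint8),cv2.COLOR_RGB2HSV)
m=((hsv[...,0]<17)|(hsv[...,2]<110)|(hsv[...,0]>90)).astype(np.uint8);
print("\n".join("%d "%(170+i*2)+"".join(".#"[v] for v in r) for i,r in enumerate(m[170:256:2,305:375:1])))
E
```

```text
clock: 12.12
eef_pos: [0.7312, -0.1513, 0.1757]
eef_rot: [0.368, 3.117, -0.0]
wrist_force: [0.8, -0.2, 4.0]
finger_gap: 0.0623
gripper_force: 3.0
clock: 12.78
eef_pos: [0.7299, -0.151, 0.1745]
eef_rot: [-0.369, -3.12, -0.0]
wrist_force: [-0.1, -0.6, 0.6]
finger_gap: 0.0864
gripper_force: 0.0
clock: 13.62
eef_pos: [0.7298, -0.151, 0.3102]
eef_rot: [0.369, 3.119, 0.0]
wrist_force: [0.3, -0.1, -0.8]
finger_gap: 0.087
gripper_force: 0.0
head near back [355.6 200.4]
head far back [350.9 185.8]
head near front [350.2 199.1]
foot near back [326.8 249.5]
leg end [357.4 238.3]
170 ................................................########..............
172 ......................................................................
174 ......................................................................
176 ......................................................................
178 ......................................................................
180 ......................................................................
182 ......................................................................

[... 1999 characters left out ...]
.......####..............
238 .................#############......................####..............
240 .................###########.........................###..............
242 ..................#########...........................................
244 ...................#######............................................
246 ...................######.............................................
248 ......................................................................
250 ......................................................................
252 ......................................................................
254 ......................................................................
```

The frame stands as predicted: head corner near (355,200), leg end on the shelf at (358,239), gripper clear above. I hand in.

```bash
python3 -c "
from bench import arm
print(arm.hand_in())"
```

```text
the job is handed in; nothing more can be done
None
```

The job is handed in: the leg was opened to its stop, and the camera showed the frame standing, leaning back about 20° with the leg's end on the shelf; the arm went near none of the other things, though I did not re-measure them, and no verdict came back.

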